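Set the dowel spacing of a press form and hold the form shut

ROBOT

A 6-joint arm with a two-finger parallel gripper is mounted at the origin on the work surface. World frame = base frame: x ahead of the robot, y to its left, z up, the work surface at z = 0. Lengths are in m, angles in rad, forces in N, time in s.
With the tool pointing down it reaches from about 0.3 to 0.75 m from the base axis. Payload 8.5 kg.
Tool frame: the origin (TCP) lies midway between the tips of the shut fingers; the grasp point (between the pads) lies 19 mm behind it; z points along the fingers, y is the line along which they close (so a half turn about z gives the same grasp; the last joint's range is limited). The gripper opens to 88 mm and grips with 3 to 60 N. Pads are 18 mm wide; open, the fingers measure 123 mm over their backs; the gripper's body (75 mm by 187 mm) begins 45 mm behind the grasp point.
Start: joints at [-0.215, 0.381, 1.297, -0, 1.464, -0.215], TCP at [0.55, 0, 0.239] pointing down, gripper open.
Joint ranges: [-3.11, 3.11], [-0.89, 2.33], [0.22, 2.48], [-1.42, 4.56], [0.17, 2.85], [-2.88, 2.88]. Speed limits (rad/s): [2.39, 2.39, 3.14, 3.14, 3.14, 3.14].

INTERFACE

Orientations are given as a rotation vector (axis times angle).
In Python, from rig import * gives the robot as it stands. Calls block until the motion is done:
- reach(position, orientation): joint-space move of the TCP to a pose.
- line_to(position, frame=None, max_speed=0.15): straight line of the TCP; frame=None keeps the orientation; max_speed is the mean speed in m/s.
- move_j(angles): joint-space move.
- gripper_to(opening, newtons=None): opening from 0.0 (shut) to 1.0 (fully open); newtons is the grip in N (None keeps the last); returns when the fingers have stopped.
- pause(seconds).
- ik(position, orientation): joint angles nearest the present ones, or None.
- observe(): the state.
- grab_frame(name): name is "scene" or "side" or "wrist"; returns a dict with "color" (400x640x3 uint8, blue, green, red), "range_z" (400x640 float32, m along the optical axis (not along the pixel's ray), 0 where there is no reading), "camera_matrix" (3x3 intrinsics, pixels), "k1" (the pictures are not rectified: a ray, as slopes to the right and down, at radius r is drawn at 1 + k1 r^2 times it, then the intrinsics apply), "world_from_camera" (4x4, takes a point from camera to world coordinates). Camera axes: x right, y down, z forward; pixel columns grow to the right and rows downward; lengths in m; the calibration is good to about 2 mm. A picture is of the moment at which its call begins.
A pose or a line that the arm cannot do raises IKError and nothing moves.
- finish_job(): hands the job in; it is judged then, once.
The state is a dict: "t": time; "joint_pos": joint angles; "joint_vel": joint speeds; "joint_torque": joint torques, N m; "eef_pos": TCP position; "tcp_rot": TCP orientation; "wrist_force": force on the tool from outside, world axes, zero at the start; "wrist_torque": the same for the moment, N m; "grip_width": opening from 0.0 (shut) to 1.0 (fully open); "grasp_force": force on a finger pad.
Only numpy, scipy, OpenCV 4.12 (cv2) and the standard library are available. Lean on these libraries where they do the work, as an engineer would, in place of code of your own. Each camera call takes 0.05 s, during which the arm holds its last target. There are 200 camera calls.

TASK

Turn the black knob of the wooden press jig until the pointer on its steel slide stands at the line scribed on the scale plate, so that the two dowels match the holes of the loose upper half of the form. Then lift the upper half by its rib, lower it over both dowels until it lies fully home on the lower half, and finish while holding it there, pressing it firmly down with the gripper (do not let go). Leave the mallet, the chisel and the steel flask where they are.

Things in the scene. Friction and masses are not known exactly. Their poses are not given: they have to be found in the camera images.
- jig: Press jig, fixed: dark board 130 (x) x 310 (y) x 15 mm, on it the pale lower half of the form, 70 (x) x 176 (y) mm, flat top face 40 mm above the bench. Origin: on the bench under the lower half's middle; x across, y along the dowels towards the knob, z up. Two wooden dowels stand 20 mm above the face, straight for 10 mm, then tapering: a fixed 14 mm one and a 10 mm one on the steel slide.
- big_dowel (a point): Foot of the fixed 14 mm dowel, on the lower half's top face, at jig x = 0, y = -60 mm, 40 mm above the bench; axes as the jig's.
- small_dowel (a point): Foot of the 10 mm dowel, level with the lower half's top face. It rides on the slide along the jig's y: at jig y = +60 mm with the pointer on the line, at the start 7 to 14 mm farther out (towards the knob). Axes as the jig's.
- knob_grip (a point): On the knob's upright axis, at jig x = 0, y = 162 mm, 82 mm above the bench. Black bar 42 x 14 mm, 61 to 93 mm above the bench, on a 44 mm disc. Site x along the bar, y across; turns with the knob. Seen from above, 1 rad clockwise moves pointer and small dowel 6 mm in the jig's -y, anticlockwise +y; no slack, stays put (0.06 N m). The line is 1.2 to 2.3 rad clockwise of the start.
- knob: The black knob itself: origin on its axis at the underside of its disc (44 mm diameter, 8 mm high), 53 mm above the bench; axes as knob_grip's. It stands on a wooden housing 60 (x) x 54 (y) mm, top 50 mm above the bench.
- pointer (a point): Tip of the dark steel pointer (2.5 mm wide) on the slide, pointing in the jig's +x over the edge of the scale plate, 39 mm above the bench. Axes as the jig's.
- mark (a point): Inner end of the dark scribed line (1.6 mm wide, running along the jig's x) on the aluminium scale plate beside the slide, at jig x = 17, y = 108 mm, 36 mm above the bench. Axes as the jig's: the pointer is on the line when its y in this frame is 0.
- upper_half: Loose upper half of the form, 0.2 to 0.4 kg: pale slab 62 (x) x 172 (y) x 24 mm, in its middle a dark grip rib 24 (x) x 64 (y) x 42 mm high, top 66 mm above the underside. Origin: centre of the underside; x across, y from the round hole to the slot, z up. Starts flat on the bench. Home: underside on the lower half's face, x and y along the jig's.
- big_hole (a point): Centre of the round 16 mm hole, right through the slab at y = -60 mm, at the slab's underside. It takes the big dowel.
- small_hole (a point): Centre of the slot, 12 (x) x 15 (y) mm, right through the slab at y = +60 mm, at the slab's underside. It takes the small dowel.
- rib (a point): Middle of the grip rib, on the slab's centre line, 50 mm above its underside (16 mm below the rib's top): a good place for the finger pads, closing along the slab's x, across the 24 mm.
- mallet: Bystander: wooden mallet lying on the bench, head 75 x 130 x 60 mm, handle 210 mm.
- chisel: Bystander: chisel with a wooden handle lying on the bench, about 260 mm long.
- flask: Bystander: steel drinking flask standing on the bench, 70 mm in diameter and 240 mm tall.
Mind the look-alikes: they are no part of the job. Several things look just like the upper_half: the one meant starts nearest to the robot's base.

How it is judged:
By the outcome, as a careful person would: the job done as asked, in the order asked, and still so for the second after the job is handed in, while the arm keeps its last pose, push and grip.
It also fails if it takes over 72 s, if anything falls off the work surface, if the arm or the gripper's body presses on something with over 40 N, if the wrist force passes 120 N, or if a joint passes its speed limit or range.

## Working session

There is one attempt and no reset: what is moved stays moved. The work goes in short steps, each a Python script; the robot and the scene stay as the last script left them, time stands still between calls to the robot, and variables do not carry over. Pictures are saved under pics/ and viewed, at most 10 in all, crops included, and the job is handed in when it is done.

```bash
ls; mkdir -p pics
cat > h.py <<'E'
from rig import *
import numpy as np, cv2
from scipy.spatial.transform import Rotation as R
def ray(f,uv):
    uv=np.atleast_2d(np.float32(uv)); K=np.array(f["camera_matrix"],float)
    d=(uv-[K[0,2],K[1,2]])/[K[0,0],K[1,1]]; s=d.copy()
    for _ in range(20): s=d/(1+f["k1"]*(s**2).sum(1,keepdims=True))
    T=np.array(f["world_from_camera"]); return T[:3,3], np.c_[s,np.ones(len(s))]@T[:3,:3].T
def onplane(f,uv,z):
    o,d=ray(f,uv); return o+d*((z-o[2])/d[:,2])[:,None]
def cloud(f):
    v,u=np.mgrid[0:400,0:640]; o,d=ray(f,np.c_[u.ravel(),v.ravel()])
    return (o+d*f["range_z"].reshape(-1,1)).reshape(400,640,3)
E
python3 - <<'E'
from h import *
import pickle
for n in ["scene","side","wrist"]:
    f=grab_frame(n); pickle.dump(f,open(f"{n}0.pkl","wb")); cv2.imwrite(f"pics/{n}0.png",f["color"])
    print(n,np.round(f["world_from_camera"],3).tolist(),f["k1"])
print(observe())
E
```

```text
pics
scene [[0.868, 0.435, -0.237, 0.888], [0.496, -0.748, 0.441, -0.428], [0.014, -0.5, -0.866, 1.196], [0.0, 0.0, 0.0, 1.0]] -0.07549806668901018
side [[-0.961, -0.211, 0.177, 0.221], [-0.275, 0.697, -0.662, 1.415], [0.016, -0.685, -0.728, 1.465], [0.0, 0.0, 0.0, 1.0]] -0.1309357260258909
wrist [[1.0, 0.001, -0.002, 0.55], [0.001, -0.958, -0.288, 0.073], [-0.002, 0.288, -0.958, 0.384], [0.0, 0.0, 0.0, 1.0]] -0.0443095883891036
{'t': 0.15, 'joint_pos': array([-2.15302403e-01,  3.81056513e-01,  1.29801993e+00, -2.01847112e-05,
        1.46360153e+00, -2.15315827e-01]), 'joint_vel': array([-0.00054595, -0.00199195, -0.00320847,  0.00038058,  0.00043095,
        0.00143819]), 'joint_torque': array([ 2.75231861e-03, -4.38084304e+01, -2.24613369e+01,  7.13452022e-02,
        3.43442336e-02, -8.91773107e-05]), 'eef_pos': array([5.49792790e-01, 3.65209066e-05, 2.38293908e-01]), 'tcp_rot': array([-2.22078564e+00, -2.22082027e+00,  9.46372071e-04]), 'wrist_force': array([-0.20030267, -0.66745878, -0.06863349]), 'wrist_torque': array([ 0.02664812, -0.00970185, -0.03322308]), 'grasp_force': 0.0, 'grip_width': 1.0010063034065664}
```

View pics/scene0.png

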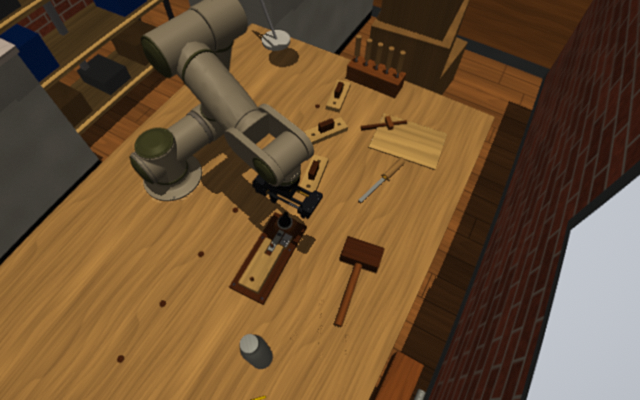

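View pics/side0.png

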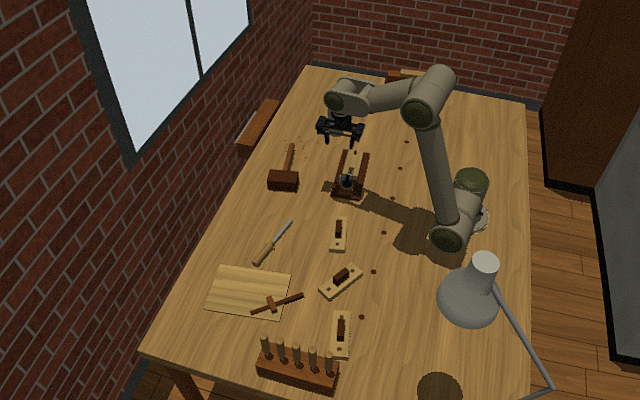

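The scene view shows the jig at (268,262) with its knob at about (285,225). Candidates for the upper half are at scene (316,173), (326,128) and (339,95), or side (339,233), (341,281) and (341,332). Next I measure their distances from the base.

Run:
```python
from h import *
import pickle
f=pickle.load(open("side0.pkl","rb")); P=cloud(f)
hsv=cv2.cvtColor(f["color"],cv2.COLOR_BGR2HSV)
for c in [(339,233),(341,281),(341,332),(347,175)]:
    box=np.zeros((400,640),bool); box[c[1]-30:c[1]+30,c[0]-30:c[0]+30]=1
    for nm,lo,hi in (("slab",.018,.032),("ribtop",.056,.075)):
        m=(box&(P[...,2]>lo)&(P[...,2]<hi)).astype(np.uint8)
        n,l,s,_=cv2.connectedComponentsWithStats(m)
        if n<2: continue
        k=1+np.argmax(s[1:,4]); q=P[l==k]; r=cv2.minAreaRect(q[:,:2].astype(np.float32)*1000)
        print(c,nm,len(q),np.round(r[0],1),np.round(r[1],1),round(r[2],1),"dist",round(np.hypot(*r[0])), "z",np.median(q[:,2]).round(4))
o=cv2.resize(f["color"][130:270,270:410],None,fx=4,fy=4,interpolation=cv2.INTER_CUBIC)
cv2.imwrite("pics/sidecrop.png",o)
```

```text
(339, 233) slab 379 [470.3 272.9] [ 61.9 180.1] 11.1 dist 544 z 0.0236
(339, 233) ribtop 82 [471.4 275.5] [23.6 65.4] 14.5 dist 546 z 0.0635
(341, 281) slab 502 [403.9 486.6] [175.   66.6] 58.0 dist 632 z 0.0245
(341, 281) ribtop 118 [403.4 486.8] [66.7 27.1] 60.4 dist 632 z 0.0647
(341, 332) slab 603 [351.6 692.9] [ 60.6 175.4] 10.9 dist 777 z 0.0244
(341, 332) ribtop 129 [351.2 695.1] [23.4 64.5] 14.8 dist 779 z 0.0662
(347, 175) slab 29 [483.3  58. ] [52.  23.3] 15.6 dist 487 z 0.0242
(347, 175) ribtop 45 [497.6  35.1] [45.2 40.6] 67.8 dist 499 z 0.0609
```

View pics/sidecrop.png

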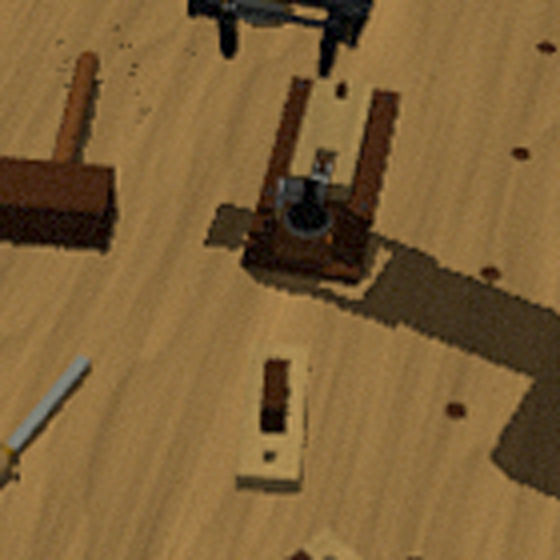

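View pics/wrist0.png

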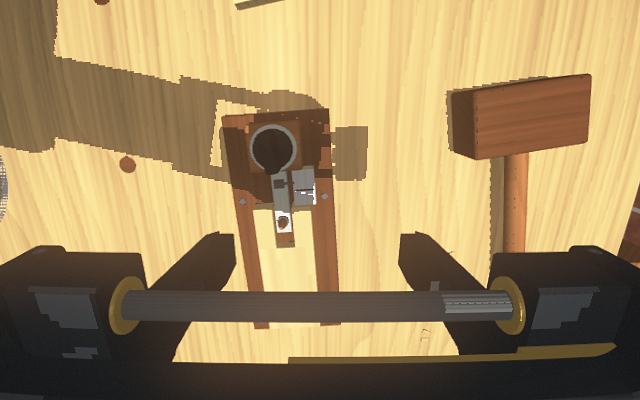

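The slab nearest the base is the one at (470,273) mm, 544 mm away; the others are at 632 and 777 mm. It is side pixel (339,233). The crop shows its round-looking hole at the lower end. Next I take close wrist views of the jig and this slab.

Run:
```python
from h import *
import pickle
rv=[-2.2208,-2.2208,0]
for n,p in (("A",[.50,-.13,.34]),("B",[.47,.20,.27])):
    reach(p,rv); pause(.3); f=grab_frame("wrist"); pickle.dump(f,open(f"w{n}.pkl","wb"))
    cv2.imwrite(f"pics/w{n}.png",f["color"]); print(observe()["eef_pos"],observe()["t"],f["camera_matrix"][0][0])
a=cv2.imread("pics/wA.png")[:300,120:520]; b=cv2.imread("pics/wB.png")[:300,120:520]
cv2.imwrite("pics/AB.png",np.hstack([a,b]))
```

```text
[ 0.50019887 -0.1294119   0.33955108] 1.225 301.7173493146938
[0.47021191 0.19957751 0.27005144] 2.85 301.7173493146938
```

View pics/AB.png

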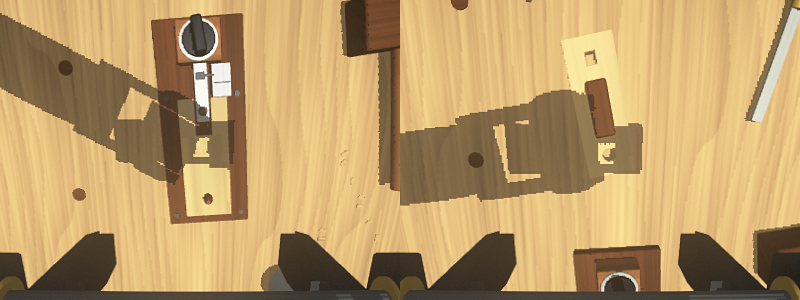

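Left half (wrist A): knob at (198,37), pointer and line near (213,78), small dowel at (203,112), big dowel at (207,198). Right half (wrist B): the chosen slab, with the square slot at (590,58), the rib at (600,108) and the round hole at (607,152). So the slab's y points the same way as the jig's. Next I measure these precisely.

Run:
```python
from h import *
import pickle
def rect(P,box,lo,hi,nm):
    m=np.zeros((400,640),np.uint8); x0,x1,y0,y1=box
    m[y0:y1,x0:x1]=((P[...,2]>lo)&(P[...,2]<hi))[y0:y1,x0:x1]
    n,l,s,_=cv2.connectedComponentsWithStats(m); k=1+np.argmax(s[1:,4]); q=P[l==k]
    r=cv2.minAreaRect(q[:,:2].astype(np.float32)*1000)
    c=cv2.PCACompute(q[:,:2].astype(np.float32),None)[1][0]
    print(nm,len(q),np.round(r[0],1),np.round(r[1],1),round(r[2],2),"pca",np.degrees(np.arctan2(c[1],c[0])).round(1),"z",(np.percentile(q[:,2],[5,50,95])*1000).round(1))
A=pickle.load(open("wA.pkl","rb")); P=cloud(A); j=(250,400,0,235)
rect(P,j,.008,.12,"boardall"); rect(P,j,.008,.022,"board"); rect(P,j,.035,.045,"face"); rect(P,j,.087,.1,"bar"); rect(P,j,.045,.057,"housing"); rect(P,j,.055,.1,"knob")
rect(P,(300,340,180,220),.047,.07,"bigdowel"); rect(P,(300,340,90,130),.047,.07,"smalldowel")
B=pickle.load(open("wB.pkl","rb")); Q=cloud(B); s=(270,380,0,190)
rect(Q,s,.01,.09,"slaball"); rect(Q,s,.018,.03,"slab"); rect(Q,s,.058,.075,"rib")
S=cloud(pickle.load(open("scene0.pkl","rb"))); rect(S,(230,280,325,375),.2,.26,"flask")
a=cv2.resize(A["color"][0:130,270:400],None,fx=4.6,fy=4.6,interpolation=cv2.INTER_CUBIC)
cv2.imwrite("pics/Acrop.png",a[:598])
```

```text
boardall 17477 [509.  -90.1] [131.1 310. ] 3.83 pca 93.8 z [13.2 17.  59.8]
board 8618 [509.  -90.1] [131.1 310. ] 3.83 pca 94.9 z [12.9 14.4 15.8]
face 5967 [ 511.2 -111.9] [ 75.7 225.6] 1.74 pca 90.7 z [35.7 39.2 40.8]
bar 443 [501.   26.3] [14.2 41.1] 11.46 pca 101.7 z [89.7 92.  93.5]
housing 971 [501.   26.3] [60.5 53.9] 3.89 pca 9.2 z [47.5 49.7 53.4]
knob 1055 [500.5  25.7] [42.7 41.4] 0.43 pca 109.6 z [59.  61.5 93.2]
bigdowel 65 [ 516.  -194.4] [12.6 12.5] 43.21 pca 0.0 z [48.8 54.  60.7]
smalldowel 41 [507.  -64.6] [8.7 8.7] 45.76 pca 68.0 z [49.4 54.2 59.8]
slaball 6806 [474.  267.9] [ 62.6 172.4] 11.32 pca 101.0 z [22.1 23.6 64.7]
slab 5557 [474.  267.9] [ 62.6 172.4] 11.32 pca 100.9 z [22.  23.4 24.7]
rib 1220 [474.1 267.9] [24.1 63.6] 11.58 pca 101.3 z [62.2 64.2 65.5]
flask 357 [ 668.4 -373. ] [44.4 46. ] 34.5 pca -20.8 z [209.7 239.  242.4]
```

View pics/Acrop.png

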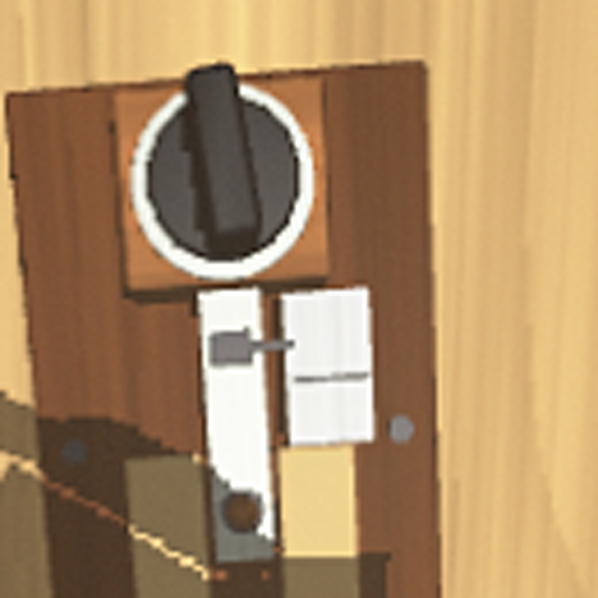

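The sizes match: board 131x310 mm, slab 62.6x172 mm, bar 14x41 mm. The knob bar is at 101.6°, and the pointer, crop (275,345), is above the scribed line at (330,378). Now I compute the turn and make it.

```bash
cat >> h.py <<'E'
def rv(deg): return (R.from_euler('z',deg,degrees=True)*R.from_rotvec(np.pi/np.sqrt(2)*np.array([1,1,0]))).as_rotvec()
JA=np.radians(3.83); EY=np.array([-np.sin(JA),np.cos(JA)]); EX=np.array([np.cos(JA),np.sin(JA)])
KN=np.array([.5010,.0263]); JO=KN-.162*EY
def jig(p): d=np.asarray(p)[...,:2]-JO; return np.stack([d@EX,d@EY],-1)*1000
E
python3 - <<'E'
from h import *
import pickle
A=pickle.load(open("wA.pkl","rb"))
c=lambda u,v:(270+(u+.5)/4.6-.5,(v+.5)/4.6-.5)
pt=jig(onplane(A,[c(275,344)],.039))[0]; ln=jig(onplane(A,[c(298,380),c(365,376)],.036))
off=pt[1]-108; print("pointer",pt,"line",ln)
off=pt[1]-ln[:,1].mean(); print("off mm",off,"rad",off/6)
assert 7<off<14.5
reach([*KN,.16],rv(11.6)); gripper_to(.45); line_to([*KN,.067]); gripper_to(0,25); o=observe()
print("grip",o["grip_width"]*88,o["grasp_force"],o["wrist_force"],o["joint_pos"][5])
q=np.array(o["joint_pos"]); n=4
for i in range(n): q[5]+=off/6/n; move_j(q)
pause(.2); o=observe(); print(o["eef_pos"],o["wrist_force"],o["wrist_torque"],o["joint_pos"][5])
gripper_to(.45); line_to([*KN,.15]); reach([.50,-.07,.24],rv(3.83)); pause(.3)
f=grab_frame("wrist"); pickle.dump(f,open("wC.pkl","wb")); print(observe()["t"])
cv2.imwrite("pics/C.png",cv2.resize(f["color"][0:200,230:420],None,fx=3,fy=3,interpolation=cv2.INTER_CUBIC))
E
```

```text
pointer [ 13.25593715 118.57182521] line [[ 19.82925492 108.00984738]
 [ 40.30846253 107.88981485]]
off mm 10.621994091354509 rad 1.7703323485590847
grip 13.817627208815889 25.000412673689425 [2.05202422 0.998201   2.66502937] -0.38638146436868515
[0.49978124 0.02774118 0.06736481] [-8.24760955  8.52791059  8.90157791] [ 1.37326144  1.32899574 -0.0290213 ] 1.381494721894216
11.2083
```

View pics/C.png

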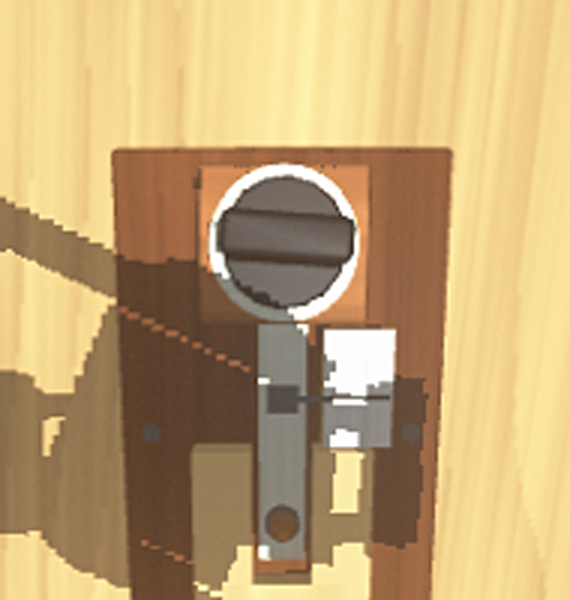

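After the turn, the pointer at crop (310,399) is nearly in line with the scribe at (365,397). I quantify this from dark-pixel centroids.

Run:
```python
from h import *
import pickle
f=pickle.load(open("wC.pkl","rb")); g=f["color"].mean(2)
pt=[];ln=[]
for x in range(331,337):
    col=g[127:140,x]; w=np.clip(np.median(col)-10-col,0,None); pt.append((x,127+(w*np.arange(13)).sum()/max(w.sum(),1e-6)))
for x in range(345,358):
    col=g[128:138,x]; b=np.r_[col[:2],col[-2:]].min(); w=np.clip(b-10-col,0,None)
    if w.sum()>10: ln.append((x,128+(w*np.arange(10)).sum()/w.sum()))
print(np.round(pt,1).tolist(),np.round(ln,1).tolist())
print("pt",jig(onplane(f,pt,.039)).round(1).tolist()); print("ln",jig(onplane(f,ln,.036)).round(1).tolist())
P=cloud(f); m=np.zeros((400,640),bool); m[160:190,305:345]=1; m&=(P[...,2]>.047)&(P[...,2]<.07)
q=P[m]; r=cv2.minAreaRect(q[:,:2].astype(np.float32)); print("dowel",jig(np.array([r[0]])),np.array(r[1])*1000)
b=P[(P[...,2]>.087)&(P[...,2]<.1)&(np.hypot(P[...,0]-.501,P[...,1]-.026)<.03)]; r=cv2.minAreaRect(b[:,:2].astype(np.float32)*1000); print("bar",r,jig(np.array([r[0]])/1000))
```

```text
[[331.0, 132.6], [332.0, 127.0], [333.0, 127.0], [334.0, 127.0], [335.0, 127.0], [336.0, 127.0]] [[345.0, 132.0], [346.0, 132.0], [347.0, 132.0], [348.0, 132.0], [349.0, 132.0], [352.0, 132.2], [353.0, 132.1], [354.0, 132.1], [355.0, 132.1], [356.0, 132.1], [357.0, 132.1]]
pt [[8.7, 107.9], [9.7, 114.2], [10.9, 114.2], [12.0, 114.2], [13.1, 114.2], [14.2, 114.2]]
ln [[24.8, 108.4], [25.9, 108.4], [27.1, 108.4], [28.2, 108.4], [29.4, 108.4], [32.8, 108.1], [33.9, 108.3], [35.1, 108.3], [36.2, 108.3], [37.4, 108.3], [38.5, 108.3]]
dowel [[ 0.29768546 60.36797072]] [8.0026444  8.66324361]
bar ((501.2263488769531, 26.19681167602539), (42.23861312866211, 14.268024444580078), 0.06222796440124512) [[  0.21895075 161.88192286]]
```

Run:
```python
from h import *
import pickle
f=pickle.load(open("wC.pkl","rb")); g=f["color"].mean(2).astype(int)
print(list(range(328,360,2)))
for r in range(127,140): print(r,g[r,328:360:2].tolist())
for nm,u,h in(("pt",333,.039),("ln",345,.036)): print(nm,jig(onplane(f,[(u,131),(u,132),(u,133),(u,134)],h))[:,1].round(2))
```

```text
[328, 330, 332, 334, 336, 338, 340, 342, 344, 346, 348, 350, 352, 354, 356, 358]
127 [134, 131, 87, 73, 76, 255, 255, 252, 252, 252, 253, 252, 255, 255, 191, 164]
128 [101, 128, 87, 72, 75, 255, 255, 255, 252, 252, 253, 253, 183, 160, 177, 134]
129 [75, 125, 86, 72, 77, 141, 147, 254, 254, 253, 253, 253, 170, 134, 138, 138]
130 [77, 128, 88, 73, 78, 131, 134, 255, 255, 255, 255, 255, 176, 140, 139, 142]
131 [78, 129, 90, 71, 76, 135, 120, 135, 140, 138, 251, 248, 151, 120, 120, 121]
132 [76, 80, 78, 80, 80, 81, 60, 106, 103, 100, 111, 116, 73, 64, 65, 66]
133 [81, 78, 81, 81, 79, 79, 100, 250, 249, 247, 248, 247, 108, 114, 115, 118]
134 [77, 115, 79, 74, 78, 118, 129, 255, 255, 255, 255, 255, 181, 139, 139, 141]
135 [76, 131, 82, 73, 75, 133, 134, 134, 137, 139, 144, 141, 133, 141, 137, 139]
136 [74, 131, 82, 73, 76, 132, 136, 133, 136, 134, 136, 134, 132, 140, 137, 138]
137 [84, 129, 81, 72, 75, 130, 138, 134, 136, 137, 139, 136, 133, 139, 138, 139]
138 [135, 131, 82, 71, 74, 131, 137, 136, 137, 137, 140, 135, 134, 139, 137, 138]
139 [131, 130, 83, 74, 75, 133, 137, 134, 136, 137, 140, 134, 134, 140, 135, 139]
pt [109.72 108.6  107.49 106.37]
ln [109.49 108.36 107.24 106.11]
```

The pointer centroid is about row 132.7 at z 39 mm (jig y 107.9). The line is about 132.15 at z 36 mm (108.2). The dowel sits at 60.4 and the bar turned 101.5°, so the pointer is on the line to within about 0.35 mm. Next I pick up the slab and measure how it sits in the hand.

Run:
```python
from h import *
import pickle
s=np.array([.4741,.2679])
reach([*s,.17],rv(11.45)); gripper_to(.8); line_to([*s,.032]); 
gripper_to(0,50); o=observe(); print("grip",o["grip_width"]*88,o["grasp_force"],o["eef_pos"],o["wrist_force"])
line_to([*s,.17]); pause(.2); o=observe(); print("w",o["grip_width"]*88,o["eef_pos"],o["wrist_force"],o["wrist_torque"])
reach([.509,-.02,.20],rv(3.83)); pause(.4); o=observe(); f=grab_frame("wrist"); pickle.dump(f,open("wD.pkl","wb")); cv2.imwrite("pics/D.png",f["color"])
P=cloud(f); tool=R.from_rotvec(o["tcp_rot"]); L=tool.inv().apply((P-o["eef_pos"]).reshape(-1,3)).reshape(P.shape)*1000
m=(abs(L[...,1])<45)&(L[...,0]>34)&(L[...,0]<120)&(L[...,2]>-5)&(L[...,2]<35)&(f["range_z"]>0)
n,l,st,_=cv2.connectedComponentsWithStats(m.astype(np.uint8)); k=1+np.argmax(st[1:,4]); q=L[l==k]
r=cv2.minAreaRect(q[:,:2].astype(np.float32)); print(len(q),r,"x max",np.percentile(q[:,0],[98,99.5]),"z",np.percentile(q[:,2],[5,50,95]))
print("plane",np.linalg.lstsq(np.c_[q[:,:2],np.ones(len(q))],q[:,2],rcond=None)[0]); 
for lo in range(40,90,10):
    y=q[(q[:,0]>lo)&(q[:,0]<lo+10),1]
    if len(y): print(lo,np.percentile(y,[1,99]).round(1))
print(o["t"],o["eef_pos"])
```

```text
grip 23.607380600146094 49.99486416578293 [0.4741684  0.26793545 0.03202517] [0.4887692  0.86457486 0.68494382]
w 23.261649114018184 [0.47388316 0.26781557 0.16928814] [-0.53795659  0.33157233 -4.01289865] [ 0.0324001   0.03756779 -0.0120125 ]
12353 ((59.9287109375, 0.2916259765625), (52.11518478393555, 62.69557571411133), 0.3450402617454529) x max [85.10519786 85.6416881 ] z [7.60791476 8.65806271 9.80131338]
plane [-3.40740268e-03  7.30282158e-04  9.03699759e+00]
40 [-30.2  30.6]
50 [-30.4  30.7]
60 [-29.9  30.7]
70 [-29.8  30.8]
80 [-29.9  30.8]
17.75 [ 0.50902466 -0.01961135  0.19996185]
```

View pics/D.png

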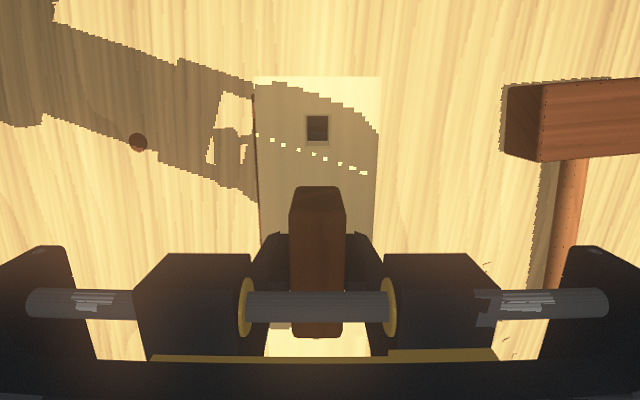

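The slab sits straight in the hand: its end is 86.0 mm from the TCP as expected, lateral offset is about 0.3 mm and yaw 0.35°. Picture D shows the slot at (317,128) with the rib centred between the fingers. Now I lower it over the dowels with a force check.

Run:
```python
from h import *
c=JO+.0003*EY+.0002*EX
line_to([*c,.2],rv(4.1)); line_to([*c,.106]); pause(.3)
f0=np.array(observe()["wrist_force"]); t0=np.array(observe()["wrist_torque"]); print("free",f0,t0,observe()["eef_pos"])
for z in np.arange(.098,.069,-.004):
    line_to([*c,z],max_speed=.05); pause(.1); o=observe(); d=np.array(o["wrist_force"])-f0
    print(round(z,3),np.round((np.array(o["eef_pos"])-[*c,z])*1000,2),d.round(1),(np.array(o["wrist_torque"])-t0).round(2))
    if d[2]>12 or np.hypot(*d[:2])>12: break
print(o["t"])
```

```text
free [ 0.2098429   0.29349967 -2.70603796] [ 0.02315097 -0.00630032 -0.0457395 ] [ 0.51216043 -0.13510119  0.10652685]
0.098 [ 0.01 -0.   -0.08] [-0.3 -0.6 -1. ] [-0.   -0.    0.07]
0.094 [ 0.01 -0.01 -0.02] [-0.2 -0.3 -0.9] [-0.02 -0.01  0.06]
0.09 [ 0.   -0.01 -0.02] [-0.7 -0.7 -0.8] [-0.05 -0.01  0.01]
0.086 [ 0.01 -0.   -0.02] [-0.1 -0.3 -0.6] [-0.05  0.04  0.01]
0.082 [ 0.02 -0.   -0.03] [ 0.  -0.5 -0.8] [-0.05  0.04  0.13]
0.078 [ 0.01 -0.02 -0.01] [-0.7 -1.  -1. ] [ 0.   -0.01  0.04]
0.074 [-0.01  0.01 -0.03] [-0.3 -0.2 -0.8] [-0.05  0.07  0.04]
0.07 [ 0.52 -0.34  1.48] [-4.1  0.4 15.2] [ 0.09  0.54 -0.03]
22.65
```

Run:
```python
from h import *
import pickle
c=JO+.0003*EY+.0002*EX
gripper_to(0,60)
for z in (.0692,.0684,.0678):
    line_to([*c,z],max_speed=.05); pause(.3); o=observe(); print(z,np.round(o["wrist_force"],1),np.round(o["eef_pos"],4),o["grasp_force"])
    if o["wrist_force"][2]+3.3>27: break
pause(.5); o=observe(); print(o["wrist_force"],o["eef_pos"])
f=grab_frame("wrist"); cv2.imwrite("pics/E.png",f["color"]); P=cloud(f)
L=jig(P); m=(abs(L[...,0])<25)&(L[...,1]>40)&(L[...,1]<84)&(P[...,2]>.045)&(P[...,2]<.09); q=P[m]
s=np.linalg.lstsq(np.c_[L[m]/1000,np.ones(m.sum())],q[:,2],rcond=None)[0]
print("slab top z",np.percentile(q[:,2],[5,50,95]),"tilt",s)
```

```text
0.0692 [-6.1  1.9 20.1] [ 0.5125 -0.1354  0.0715] 60.01083601266146
0.0684 [-8.3  1.6 29.3] [ 0.5126 -0.1354  0.0714] 60.017762929201126
[-8.78171063  3.10231081 28.23696297] [ 0.51256127 -0.13540176  0.07144626]
slab top z [0.06158391 0.06333459 0.06444658] tilt [-0.0027699   0.00864861  0.06243705]
```

View pics/E.png

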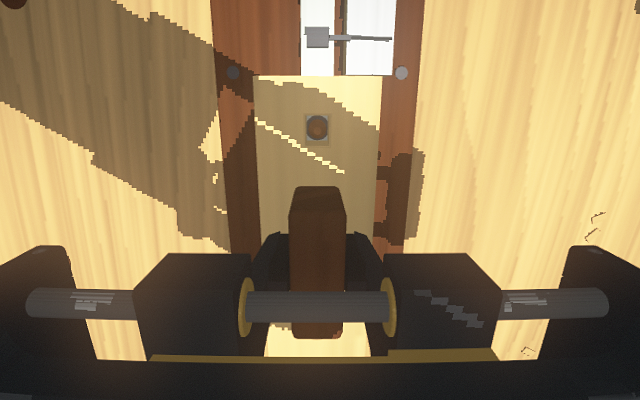

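The picture shows the small dowel through the slot at (317,128) and the pointer on the line at (350,39). The slab top measures 63–64 mm, so it is home, and the gripper is pressing with about 30 N.

```bash
python3 -c "
from rig import *
print(finish_job())"
```

```text
the job is handed in; nothing more can be done
None
```

The job is handed in: the pointer is on the line (within about 0.4 mm by camera), and the upper half is home on both dowels, still gripped and pressed down with about 30 N; the mallet, chisel and flask were left alone.

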